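# Set the audiometer's level dial to the screening line and present the tone

## Robot

A 6-joint arm with a two-finger parallel gripper is mounted at the origin on a cart in front of the work surface, level with it; the furniture and walls round the work are solid. World frame = base frame: x ahead of the robot, y to its left, z up, the work surface at z = 0. Lengths are in m, angles in rad, forces in N, time in s.
With the tool pointing down it reaches from about 0.3 to 0.775 m from the base axis. Payload 14.6 kg.
Tool frame: the origin (TCP) lies at the centre of the arm's flange, where the gripper is bolted on; the fingertips stand 173 mm ahead of it and the grasp point (between the pads) lies 155 mm ahead of it; z points along the fingers, y is the line along which they close (so a half turn about z gives the same grasp; the last joint's range is limited). The gripper opens to 85 mm and grips with 20 to 120 N. Pads are 22 mm wide; open, the fingers measure 114 mm over their backs; the gripper's body (76 mm by 85 mm) begins 54 mm behind the grasp point. The pads swing forward as they close: fully open they stand 13 mm farther back than shut.
Start: joints at [-1.228, 0.3, 1.521, -0, 1.321, -0.067], TCP at [0.219, -0.504, 0.405] pointing down, gripper open.
Joint ranges: [-3.03, 3.03], [-0.79, 2.21], [0.23, 2.52], [-1.04, 4.18], [0, 3.07], [-2.55, 2.55]. Speed limits (rad/s): [2.22, 2.22, 2.57, 3.14, 3.14, 3.14].

## Interface

Orientations are given as a unit quaternion [x, y, z, w].
In Python, from bench import arm gives the robot as it stands.
- The arm moves only by the tool inch_along, called after ">>>" by a JSON object that holds its "method" and its "body", one argument or row to a line. Schema: {"type":"object","properties":{"motion":{"type":"array","items":{"type":"object","properties":{"finger_gap":{"type":"number"},"xyz":{"type":"array","items":{"type":"number"},"minItems":3,"maxItems":3},"turn_vec":{"type":"array","items":{"type":"number"},"minItems":3,"maxItems":3}},"additionalProperties":false,"required":["finger_gap"]},"minItems":1,"maxItems":10},"only":{"type":"string"},"quiet":{"type":"boolean"},"lines":{"type":"string"}},"required":["motion"],"additionalProperties":false}. motion is a list of rows, 1 to 10 of them, each an object with the fields finger_gap (the finger opening in m), xyz (a list: dx, dy, dz in m), turn_vec (a list: a rotation vector rx, ry, rz in rad); a field left out counts as zero (the opening has to be given); each row is the pose to reach, as a shift and turn from the pose commanded when the call began, along the tool's axes at that moment; what a row does not reach only later rows make up. A row lasts 1/10 s, in which the tool goes at most 0.05 m and 0.15 rad, less where a joint would pass 70% of its speed; a pose out of reach is approached as far as the arm can. The fingers move at their own pace and stop on an object; the grip force is fixed at half the most. Time passes only in rows, so rows that do not move let the fingers close. The tool returns the time, the measured TCP pose, the force, the opening and the grip force at its end. only (a regular expression) keeps the lines of the reply that match it, lines (a string "A,B") keeps lines A to B, and quiet returns only ok. Input that does not fit is refused with a message, and nothing moves.
- arm.sense(): the state, without advancing time (a new reading comes with each control period).
- arm.capture(name): name is "scene" or "top" or "wrist"; returns the picture (400x640x3 uint8, blue, green, red); there is no depth.
- arm.camera_info(name): a dict with "K" (3x3 intrinsics, pixels), "eye" and "rotation" of the camera in the world. Camera axes: x right, y down, z forward; pixel columns grow to the right and rows downward; lengths in m; the calibration is good to about 2 mm. A picture is of the moment at which its call begins: read the wrist's pose just before it. camera_info takes no time and is no camera call; for the wrist camera it gives the pose at the moment of the call.
- arm.hand_in(): hands the job in; it is judged then, once.
The state is a dict: "time": time; "joints": joint angles; "dq": joint speeds; "joint_torque": joint torques, N m; "tcp_pos": TCP position; "orientation": TCP orientation; "contact_force": force on the tool from outside, world axes, zero at the start; "moment": the same for the moment, N m; "width": finger opening in m; "grasp_force": force on a finger pad.
Only numpy, scipy, OpenCV 4.12 (cv2) and the standard library are available. Lean on these libraries where they do the work, as an engineer would, in place of code of your own. Each camera call takes 0.05 s, during which the arm holds its last target. There are 200 camera calls.

## Task

Set up the hearing test on the audiometer: with a fingertip, push the big level dial round, either way, until its index mark lines up with the long line of the scale ring, and take the finger off the dial. Only then press the tone bar in front of the dial fully down and keep it down: the program finishes while still holding it, with the dial still on its line. Push gently and grip nothing; leave the small frequency knob and the things standing round the audiometer as they are.

Things in the scene. Friction and masses are not known exactly. Their poses are not given: they have to be found in the camera images.
- audiometer: audiometer, off-white case 170 deep (x) by 250 wide (y), fixed; grey panel on top sloping 8 degrees down to the robot, 44 mm high in front, 68 mm at the back. Origin under the case's centre, z up, -x its front. Seen from the front: right the big level dial in its scale ring with the tone bar before it; left the small frequency knob, a dark window behind it and a rocker switch before it
- dial_centre (a point): on the level dial's axis at the skirt's flat top, fixed to the panel; z is the dial's axis (square to the panel), x up the panel to its back edge, y to its left. Panel at z = -8 mm, ring's top at -5 mm. Black dial: round skirt of radius 43 mm, and standing on it across the middle a wing (bar knob) 70 long, 14 thick, 22 mm tall (z 0 to +22), flat-sided, in line with the index mark
- level_dial (a joint): rad; angle of the index mark about the dial's axis, 0 = towards the panel's back edge, growing anticlockwise seen from above (may read beyond pi). No end stops: turns all the way round either way, smoothly, without clicks, against a friction of 0.06 N m (about 2 N on the wing 28 mm from the axis), and stays where it is left
- index_mark (a point): outer end of the level dial's index mark, 43 mm from the axis: a white line down the skirt's bevelled rim at the pointed end of the wing; a white line on the wing's top runs towards it along that half only, the tail half is plain black
- scale_ring (a joint): rad; angle of the long scale line about the dial's axis, measured as for level_dial: the dial is set when both angles agree (whole turns aside). The ring is clamped and does not turn; it stands differently at each start
- target_line (a point): inner end of the long scale line, 43 mm from the dial's axis, meeting index_mark when lined up. The pale ring round the dial, 116 mm across, has black lines 15 degrees apart: all short (5 mm) and thin but this one, 13 mm long and 3 mm broad
- tone_bar_top (a point): centre of the top face of the tone bar, an off-white key 76 wide (y) by 22 mm deep (x) in front of the dial, 80 mm from the dial's axis; it is pushed down square to the panel, its z is that axis. Its top stands 12 mm above the panel at rest
- tone_bar (a joint): m; how far the tone bar is pressed: 0 at rest, 0.006 fully down; a spring pushes back with 1.8 N at the start and 6 N at the end of its travel
- frequency_knob_mark (a point): outer end of the white line on the top, 12 mm from the axis, of the small round frequency knob, 38 mm across, 20 mm tall, 118 mm left of the level dial; not to be turned
- frequency_knob (a joint): rad; angle of the frequency knob; it turns easily
- label_roll: white roll of labels standing flat, 58 mm across, 33 mm tall, left of the audiometer; origin under its centre
- cal_tube: black ribbed leak-test adaptor standing upright, a stepped cylinder 52 mm across, 82 mm tall, left of the audiometer; origin under its centre
- pen_2: pen lying on the desk close to the audiometer's right side, 145 mm long, 12 mm thick; origin under its middle
- hygrometer: small white upright room hygrometer, 62 wide, 62 tall, 33 mm deep, behind and right of the audiometer; origin under its centre
- nose_clip_1: nose clip lying on the desk at the front right, 44x26 mm, 12 mm tall; origin under its centre
- mouse: black computer mouse on its pad right of the audiometer, 115x55 mm, 36 mm tall; origin under its centre

How it is judged:
By the outcome, as a careful person would: the job done as asked, in the order asked, and still so for the second after the job is handed in, while the arm keeps its last pose, push and grip.
It also fails if it takes over 67 s, if anything falls off the work surface, if the arm or the gripper's body presses on something with over 40 N, if the wrist force passes 120 N, or if a joint passes its speed limit or range.

## Working session

There is one attempt and no reset: what is moved stays moved. The work goes in short steps, Python scripts to look and compute and a tool call to move; the robot and the scene stay as the last step left them, time stands still between calls to the robot, and variables do not carry over. Pictures are saved under pics/ and viewed, at most 10 in all, crops included, and the job is handed in when it is done.

```bash
ls; mkdir -p pics
```

Run:
```python
from bench import arm
import cv2,numpy as np
s=arm.sense(); print(s)
for n in("scene","top"):
    cv2.imwrite(f"pics/{n}0.png",arm.capture(n))
for n in("scene","top","wrist"):
    c=arm.camera_info(n);print(n,c)
```

```text
bench.py
pics
{'time': 0.0, 'joints': array([-1.22760013e+00,  3.00468268e-01,  1.52161025e+00, -5.04221676e-06,
        1.32067684e+00, -6.65911381e-02]), 'dq': array([-0.00092704,  0.00097072, -0.00110322,  0.00221701, -0.00058943,
       -0.00177375]), 'joint_torque': array([-2.76970582e-03, -5.43503487e+01, -3.61795735e+01, -1.02759500e-04,
        3.98968288e-03, -1.48063049e-05]), 'tcp_pos': array([ 0.21911649, -0.50442654,  0.4041104 ]), 'orientation': array([ 9.79082332e-01,  2.03463633e-01, -8.25655004e-05, -5.75465265e-04]), 'contact_force': array([-0.14326258,  0.39675312,  0.06899302]), 'moment': array([0.01550917, 0.03254843, 0.00288385]), 'grasp_force': 0.0, 'width': 0.08572405078574137}
scene {'K': array([[390.8499714 ,   0.        , 315.67634629],
       [  0.        , 390.8499714 , 197.11204659],
       [  0.        ,   0.        ,   1.        ]]), 'eye': array([-0.10155163,  0.68834145,  0.42764993]), 'rotation': array([-0.3255927 ,  0.75978367, -0.51162413,  0.23443319])}
top {'K': array([[361.11277819,   0.        , 321.40757194],
       [  0.        , 361.11277819, 205.82229106],
       [  0.        ,   0.        ,   1.        ]]), 'eye': array([0.39913174, 0.13112562, 1.08328279]), 'rotation': array([-0.69654984,  0.71459522, -0.05012047,  0.04074213])}
wrist {'K': array([[340.69214843,   0.        , 320.35105862],
       [  0.        , 340.69214843, 199.08304949],
       [  0.        ,   0.        ,   1.        ]]), 'eye': array([ 0.28525013, -0.47707956,  0.37410118]), 'rotation': array([ 0.82766692, -0.54261209, -0.07929186,  0.11938338])}
```

View pics/top0.png

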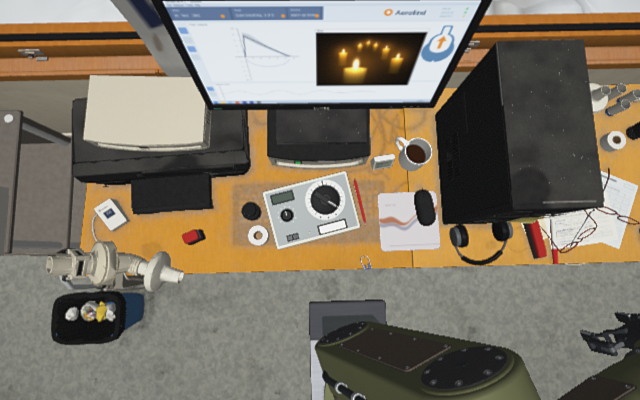

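View pics/scene0.png

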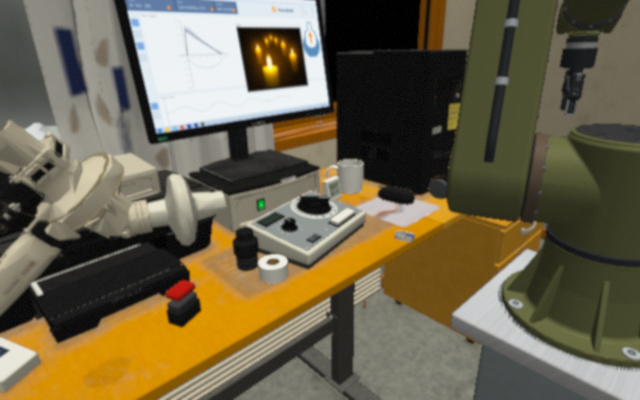

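The top view shows the audiometer at about (310,208), dial at (326,198), tone bar at (332,226), and the monitor and PC tower behind and to the right. I'll enlarge the audiometer and cast rays.

Create h.py:
```python
import numpy as np,cv2
from scipy.spatial.transform import Rotation as R
from bench import arm
def ray(c,px):
    K=c["K"]; d=np.linalg.solve(K,np.array([px[0],px[1],1.]))
    q=np.asarray(c["rotation"]); Rm=R.from_quat(q).as_matrix() if q.size==4 else q
    return np.array(c["eye"]),Rm@d
def onz(c,px,z):
    e,d=ray(c,px); return e+d*(z-e[2])/d[2]
def proj(c,P):
    Rm=R.from_quat(c["rotation"]).as_matrix(); p=Rm.T@(np.asarray(P)-c["eye"]); p=c["K"]@p; return p[:2]/p[2]
```

Run:
```python
from h import *
c=arm.camera_info("top")
for n,p,z in[("dial",(326,198),.067),("bar",(332,226),.06),("caseFL",(289,247),.044),("caseFR",(360,237),.044),("caseBR",(350,172),.068),("caseBL",(263,189),.068),("knob",(287,214),.075),("monitor low edge",(320,106),.2),("tower corner",(440,220),.0),("tower top front",(452,95),.4),("knobjunk",(383,162),.03),("mouse",(425,208),.03)]:
    print(n,onz(c,p,z).round(3))
im=cv2.imread("pics/top0.png")[160:260,240:400]
cv2.imwrite("pics/topc.png",cv2.resize(im,None,fx=5,fy=5,interpolation=cv2.INTER_CUBIC))
```

```text
dial [0.552 0.102 0.067]
bar [0.473 0.087 0.06 ]
caseFL [0.417 0.211 0.044]
caseFR [0.44  0.007 0.044]
caseBR [0.626 0.031 0.068]
caseBL [0.583 0.281 0.068]
knob [0.509 0.213 0.075]
monitor low edge [0.771 0.115 0.2  ]
tower corner [ 0.487 -0.242  0.   ]
tower top front [ 0.704 -0.146  0.4  ]
knobjunk [ 0.663 -0.073  0.03 ]
mouse [ 0.521 -0.19   0.03 ]
```

View pics/topc.png

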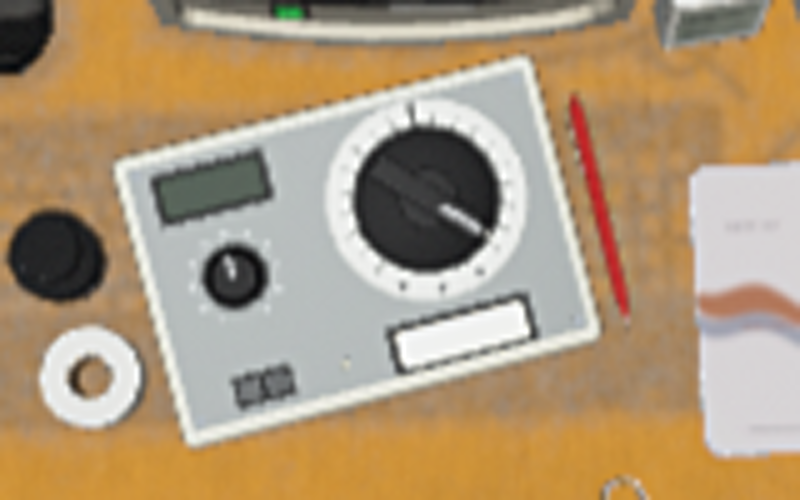

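The crop shows the dial centre at crop (427,198), with the white index line pointing to (487,236), so about -137° from the panel's back. The long line is at (411,115), about -4°. I'll push anticlockwise about 133°, with the tool square to the panel. First I'll work out a wrist-camera viewing pose.

Add to h.py:
```python
def dframe(psi,tilt=np.radians(8)):
    # columns: x up panel, y left, z normal
    return R.from_euler('z',psi)*R.from_euler('y',-tilt)
def toolrot(D,th):
    # tool x at angle th+180 in dial frame, z = -n
    return D*R.from_euler('z',th+np.pi)*R.from_euler('x',np.pi)
def rel(p0,q0,p,Rt):
    R0=q0 if isinstance(q0,R) else R.from_quat(q0)
    return np.r_[R0.inv().apply(np.asarray(p)-p0),(R0.inv()*Rt).as_rotvec()].round(4)
```

Run:
```python
from h import *
s=arm.sense();c=arm.camera_info("wrist")
R0=R.from_quat(s["orientation"])
print("cam in tool",R0.inv().apply(c["eye"]-s["tcp_pos"]), (R0.inv()*R.from_quat(c["rotation"])).as_matrix().round(3))
D=dframe(.19);C=np.array([.552,.102,.068]);Rt=toolrot(D,np.radians(-137))
co=R0.inv().apply(c["eye"]-s["tcp_pos"]); ax=(R0.inv()*R.from_quat(c["rotation"])).as_matrix()[:,2]
# camera ray hits dial centre at distance L
L=.26
p=C-Rt.apply(co+ax*L)
print("TCP view",p, "tip",p+Rt.apply([0,0,.173]))
cp0=np.array([.2191,-.5044,.4045])
print(rel(cp0,s["orientation"],[.33,-.1,.40],Rt),rel(cp0,s["orientation"],p,Rt))
```

```text
cam in tool [0.07156469 0.00128881 0.03007656] [[ 0.    -0.959 -0.284]
 [ 1.     0.    -0.001]
 [ 0.001 -0.284  0.959]]
TCP view [0.51418404 0.09711441 0.34478764] tip [0.5378277  0.10166156 0.17347127]
[ 0.2628 -0.3267  0.0049 -0.0669  0.1246 -0.5299] [ 0.5103 -0.4341  0.0602 -0.0669  0.1246 -0.5299]
```

>>> {"method": "inch_along", "body": {
  "motion": [
    {"finger_gap": 0,"xyz": [0.26,-0.325,0.005]},
    {"finger_gap": 0,"xyz": [0.26,-0.325,0.005]},
    {"finger_gap": 0,"xyz": [0.26,-0.325,0.005]},
    {"finger_gap": 0,"xyz": [0.26,-0.325,0.005]},
    {"finger_gap": 0,"xyz": [0.26,-0.325,0.005]},
    {"finger_gap": 0,"xyz": [0.26,-0.325,0.005]},
    {"finger_gap": 0,"xyz": [0.26,-0.325,0.005]},
    {"finger_gap": 0,"xyz": [0.26,-0.325,0.005]},
    {"finger_gap": 0,"xyz": [0.26,-0.325,0.005]},
    {"finger_gap": 0,"xyz": [0.26,-0.325,0.005]}
  ]
}}

```text
time: 1.1
tcp_pos: [0.3283, -0.101, 0.3997]
orientation: [0.979, 0.205, 0.0, -0.0]
contact_force: [-0.6, -0.6, 0.2]
width: 0.0002
grasp_force: 0.0
```

Run:
```python
from h import *
s=arm.sense()
Rt=toolrot(dframe(.19),np.radians(-137))
print(rel(s["tcp_pos"],s["orientation"],[.514,.097,.345],Rt))
```

```text
[ 0.2496 -0.1067  0.0547 -0.0661  0.1246 -0.5261]
```

>>> {"method": "inch_along", "body": {
  "motion": [
    {"finger_gap": 0,"xyz": [0.25,-0.107,0.055],"turn_vec": [-0.066,0.125,-0.526]},
    {"finger_gap": 0,"xyz": [0.25,-0.107,0.055],"turn_vec": [-0.066,0.125,-0.526]},
    {"finger_gap": 0,"xyz": [0.25,-0.107,0.055],"turn_vec": [-0.066,0.125,-0.526]},
    {"finger_gap": 0,"xyz": [0.25,-0.107,0.055],"turn_vec": [-0.066,0.125,-0.526]},
    {"finger_gap": 0,"xyz": [0.25,-0.107,0.055],"turn_vec": [-0.066,0.125,-0.526]},
    {"finger_gap": 0,"xyz": [0.25,-0.107,0.055],"turn_vec": [-0.066,0.125,-0.526]},
    {"finger_gap": 0,"xyz": [0.25,-0.107,0.055],"turn_vec": [-0.066,0.125,-0.526]},
    {"finger_gap": 0,"xyz": [0.25,-0.107,0.055],"turn_vec": [-0.066,0.125,-0.526]},
    {"finger_gap": 0,"xyz": [0.25,-0.107,0.055],"turn_vec": [-0.066,0.125,-0.526]}
  ]
}}

```text
time: 2.0
tcp_pos: [0.5146, 0.0938, 0.3448]
orientation: [0.89, 0.45, 0.067, 0.019]
contact_force: [0.0, -0.1, -0.1]
width: -0.0
grasp_force: 0.0
```

Run:
```python
from h import *
s=arm.sense();c=arm.camera_info("wrist");im=arm.capture("wrist");cv2.imwrite("pics/w1.png",im)
import json
json.dump({k:np.array(v).tolist() for k,v in {**c,"tcp":s["tcp_pos"],"ori":s["orientation"]}.items() if k!='name'},open("w1.json","w"))
print(s["joints"].round(3),proj(c,[.552,.102,.068]))
Rt=R.from_quat(s["orientation"])
for L in(.160,.173,.186): print(L,proj(c,s["tcp_pos"]+Rt.apply([0,0,L])))
```

```text
[0.109 0.278 1.697 0.012 1.027 0.738] [317.73544057 195.23896696]
0.16 [318.5614333  272.77063061]
0.173 [318.7135307  258.94616867]
0.186 [318.84328564 247.15246123]
```

View pics/w1.png

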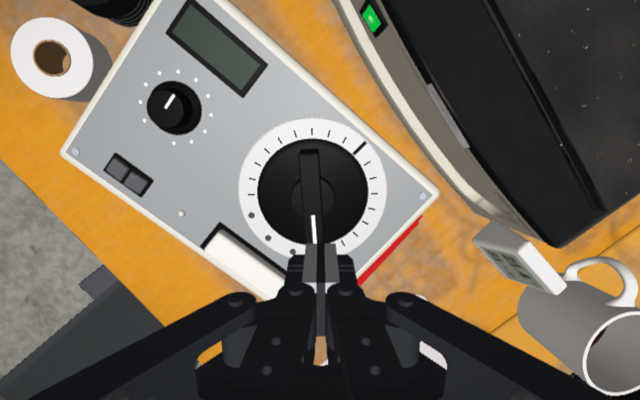

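The wrist view shows the dial centred at about (312,190), the white index line from (313,215) to (316,245), the tail end of the wing at (310,150), and the long line at about (362,147). The tips are shut, near row 245. Next I'll measure these on the ring plane.

Add to h.py:
```python
from scipy.optimize import least_squares
def cast(c,px,P0,n):
    K=np.array(c["K"]);px=np.atleast_2d(px).astype(float)
    d=np.c_[(px-K[:2,2])/[K[0,0],K[1,1]],np.ones(len(px))]@R.from_quat(c["rotation"]).as_matrix().T
    e=np.array(c["eye"]); t=((P0-e)@n)/(d@n); return e+d*t[:,None]
def ringfit(im,c,C,D,seed):
    """outer edge of the pale ring -> centre in dial plane (2D offset in D from C)"""
    m=((im.min(2)>185)).astype(np.uint8)
    n=D.apply([0,0,1]); ys,xs=np.nonzero(m)
    P=D.inv().apply(cast(c,np.c_[xs,ys],C-.005*n,n)-C)[:,:2]
    off=np.zeros(2)
    for _ in range(6):
        q=P-off; r=np.hypot(*q.T); a=np.degrees(np.arctan2(q[:,1],q[:,0]))
        E=[]
        for k in range(-180,180,3):
            s=(a>=k)&(a<k+3)&(r>.045)&(r<.064)
            if s.sum()>8: E.append(P[s][np.argmax(r[s])])
        E=np.array(E)
        f=least_squares(lambda v:np.hypot(*(E-v[:2]).T)-v[2],[*off,.058],loss='soft_l1',f_scale=.0005)
        off=f.x[:2]
    return off,f.x[2],np.abs(f.fun).mean(),len(E)
def angles(im,c,C,D):
    n=D.apply([0,0,1]); ys,xs=np.nonzero(np.ones(im.shape[:2])); g=im.min(2)[ys,xs].astype(int)
    out={}
    for nm,z in(("ring",-.005),("wing",.022)):
        q=D.inv().apply(cast(c,np.c_[xs,ys],C+z*n,n)-C)[:,:2]
        r=np.hypot(*q.T);a=np.degrees(np.arctan2(q[:,1],q[:,0]))
        if nm=="ring":
            s=(r>.050)&(r<.0545)
            h,e=np.histogram(a[s],bins=180,range=(-180,180),weights=np.clip(200-g[s],0,150))
            out["darkest"]=[(e[i]+1,int(h[i])) for i in np.argsort(-h)[:8]]
            out["ringdat"]=(a[s],g[s])
        else:
            s=(r<.036)&(r>.004)&(g>150); out["wingpx"]=q[s]
    return out
```

Run:
```python
from h import *
import json
c=json.load(open("w1.json"));im=cv2.imread("pics/w1.png")
# yaw: case top edge corners (approx) via two planes
C=np.array([.552,.102,.068])
for psi in(.19,):
    D=dframe(psi);n=D.apply([0,0,1])
    # edges of panel: back-right corner, front-left corner, and left-back direction
    P=cast(c,[[438,192],[63,152],[208,228],[165,0]],C-.008*n,n)
    print("panel pts in dial frame",D.inv().apply(P-C).round(4))
    off,r,res,N=ringfit(im,c,C,D,None);print("ring",off,r,res,N)
    C2=C+D.apply([*off,0]);print("C",C2)
    o=angles(im,c,C2,D);print(o["darkest"])
    a,g=o["ringdat"];s=(a>-40)&(a<40);w=np.clip(200-g[s],0,200)
    w_=o["wingpx"];print(len(w_),w_.mean(0),w_.min(0),w_.max(0))
    for L in(.160,.173,.186):
        Rt=R.from_quat(c["ori"]);print(L,[proj(c,np.array(c["tcp"])+Rt.apply([x,0,L])) for x in(-.011,.011)])
b=im[140:290,180:400];cv2.imwrite("pics/w1c.png",cv2.resize(b,None,fx=3.6,fy=3.6,interpolation=cv2.INTER_CUBIC))
```

```text
panel pts in dial frame [[ 0.0641 -0.0689 -0.008 ]
 [-0.1075  0.1632 -0.008 ]
 [-0.0821  0.045  -0.008 ]
 [ 0.029   0.1661 -0.008 ]]
ring [0.00280138 0.00748173] 0.061087431978405556 0.00272542333319237 113
C [0.5533112  0.109871   0.06838988]
[(np.float64(-135.0), 1954), (np.float64(-129.0), 1800), (np.float64(-131.0), 1650), (np.float64(-127.0), 1542), (np.float64(-143.0), 1524), (np.float64(-133.0), 1500), (np.float64(-123.0), 1441), (np.float64(-125.0), 1296)]
109 [-0.01819898 -0.01766444] [-0.02571112 -0.02570525] [-0.01055683 -0.01019302]
0.16 [array([318.59790861, 295.5133006 ]), array([318.52335246, 249.02690048])]
0.173 [array([318.74421375, 280.18984996]), array([318.6816063 , 236.84303122])]
0.186 [array([318.869415  , 267.07674231]), array([318.81617826, 226.48241565])]
```

View pics/w1c.png

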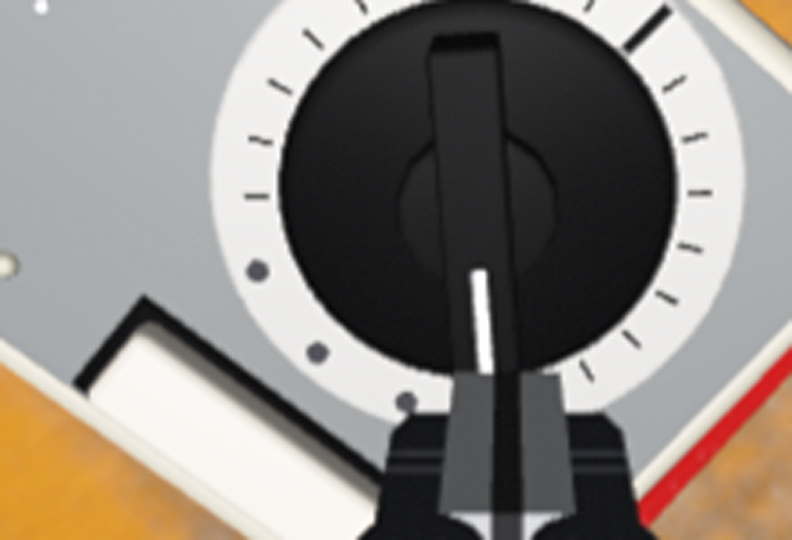

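The crop shows a clear ring with the long line at crop (648,28), full (360,147.8). The index line runs at crop (478,272) to (486,370). The ring fit was polluted by other pale parts, so I'll restrict it to the ring's own blob.

Run:
```python
s=open("h.py").read()
s=s.replace("    n=D.apply([0,0,1]); ys,xs=np.nonzero(m)\n","    _,lab=cv2.connectedComponents(m); m=lab==lab[int(seed[1]),int(seed[0])]\n    n=D.apply([0,0,1]); ys,xs=np.nonzero(m)\n")
open("h.py","w").write(s)
```

Run:
```python
from h import *
import json
c=json.load(open("w1.json"));im=cv2.imread("pics/w1.png")
C=np.array([.552,.102,.068]);D=dframe(.19);n=D.apply([0,0,1])
for i in range(2):
    off,r,res,N=ringfit(im,c,C,D,(246,180));print("ring",off,r,res,N); C=C+D.apply([*off,0])
print("C",C)
P=cast(c,[[438,192],[63,152],[158,0]],C-.008*n,n);q=D.inv().apply(P-C);print(q.round(4), "left edge yaw corr",np.degrees(np.arctan2(-(q[2]-q[1])[1],(q[2]-q[1])[0])))
# bar corner points from crop
b=np.array([[145,297],[380,478]])/3.6+[180,140];q=D.inv().apply(cast(c,b,C-.008*n,n)-C);print("bar slot back edge",q.round(4))
t=np.array([[648,28],[668,10],[627,47]])/3.6+[180,140];q=D.inv().apply(cast(c,t,C-.005*n,n)-C);print("target",np.degrees(np.arctan2(q[:,1],q[:,0])),np.hypot(q[:,0],q[:,1]))
w=np.array([[478,272],[486,370]])/3.6+[180,140];q=D.inv().apply(cast(c,w,C+.022*n,n)-C);print("wing",q,np.degrees(np.arctan2(q[:,1],q[:,0])))
o=angles(im,c,C,D);v=o["wingpx"];l=cv2.fitLine(v.astype(np.float32),2,0,.01,.01).ravel();print(len(v),np.degrees(np.arctan2(l[1],l[0])),v.mean(0))
a,g=o["ringdat"];s=(a>-30)&(a<30)
h,e=np.histogram(a[s],bins=30,range=(-30,30),weights=np.clip(190-g[s],0,150));print(h)
s=(abs(a-e[h.argmax()]-1)<7);w=np.clip(190-g[s],0,190);print("target angle",(a[s]*w).sum()/w.sum())
# top view target/dial check
ct=arm.camera_info("top");print(proj(ct,C))
```

```text
ring [0.00244831 0.00743748] 0.06101351361873904 0.00264959763619895 112
ring [-1.98370926e-10  3.47399293e-11] 0.06101351360539717 0.0026495976337791113 112
C [0.55297622 0.10976152 0.06834074]
[[ 0.0617 -0.0763 -0.008 ]
 [-0.1099  0.1557 -0.008 ]
 [ 0.0234  0.1621 -0.008 ]] left edge yaw corr -2.7482655933475395
bar slot back edge [[-0.0741  0.0332 -0.008 ]
 [-0.0725 -0.0349 -0.008 ]]
target [-8.39415038 -7.97478512 -8.98790491] [0.04541605 0.05085897 0.03964298]
wing [[-0.01109555 -0.01084767  0.022     ]
 [-0.02540507 -0.02607017  0.022     ]] [-135.64721293 -134.25973793]
113 46.79473 [-0.01810625 -0.01789533]
[  0   0   0   0   8  12  14  24  18  32  80 451  99  11  14  12  26  15
  18  27  25  31  17  18  16  11  18  18  14  19]
target angle -7.273023590170148
[323.35608145 197.82176686]
```

```bash
sed -i 's/im.min(2)>185/im.min(2)>210/' h.py
```

Run:
```python
from h import *
import json
c=json.load(open("w1.json"));im=cv2.imread("pics/w1.png")
print(im[180,235:262].min(1),im[200,220])
for psi in(.19,.16):
    C=np.array([.552,.102,.068]);D=dframe(psi);n=D.apply([0,0,1])
    off,r,res,N=ringfit(im,c,C,D,(246,180));print("ring",off,r,res,N); C=C+D.apply([*off,0])
    print("C",C)
    P=cast(c,[[438,192],[63,152],[158,0]],C-.008*n,n);q=D.inv().apply(P-C);print(q.round(4))
    b=np.array([[145,297],[380,478]])/3.6+[180,140];q=D.inv().apply(cast(c,b,C-.008*n,n)-C);print("bar slot back edge",q.round(4))
    t=np.array([[648,28],[668,10],[627,47]])/3.6+[180,140];q=D.inv().apply(cast(c,t,C-.005*n,n)-C);print("target",np.degrees(np.arctan2(q[:,1],q[:,0])),np.hypot(q[:,0],q[:,1]))
    o=angles(im,c,C,D);v=o["wingpx"];l=cv2.fitLine(v.astype(np.float32),2,0,.01,.01).ravel();print(len(v),np.degrees(np.arctan2(l[1],l[0])),v.mean(0))
```

```text
[176 176 176 188 220 237 238 237 237 237 237 237 238 238 238 239 237 217
 184 180 193 239 236 160  48  15  22] [177 175 172]
ring [-0.0027919   0.00342281] 0.057009091011254155 0.0003801183528580047 73
C [0.54863859 0.10483907 0.06761144]
[[ 0.0669 -0.0723 -0.008 ]
 [-0.1047  0.1598 -0.008 ]
 [ 0.0286  0.1662 -0.008 ]]
bar slot back edge [[-0.0689  0.0372 -0.008 ]
 [-0.0672 -0.0309 -0.008 ]]
target [-2.9840276  -3.13059716 -2.80933129] [0.05023784 0.05569045 0.04444984]
435 -48.21991 [-0.02139307 -0.01268012]
ring [-0.00292871  0.00333702] 0.05703706472204283 0.0003485662551174845 72
C [0.54860518 0.10483234 0.0675924 ]
[[ 0.069  -0.0701 -0.008 ]
 [-0.1098  0.1569 -0.008 ]
 [ 0.0236  0.1673 -0.008 ]]
bar slot back edge [[-0.07    0.0352 -0.008 ]
 [-0.0662 -0.0328 -0.008 ]]
target [-1.25693691 -1.40559139 -1.07946574] [0.05027332 0.05572599 0.04448518]
439 -47.164555 [-0.02125576 -0.01299511]
```

The fit is consistent. The ring residual is 0.4 mm, the radius 57 against 58 mm given, and the bar slot edge sits at -68 mm. Case yaw is about 0.22. The index is near -135° and the line near -4.7°. Now I'll compute the hover and descent next to the wing.

Add to h.py:
```python
PSI=.22;C=np.array([.5486,.1048,.0676]);D=dframe(PSI);N_=D.apply([0,0,1])
def pose(th,u,v,z,L=.173):
    Rt=toolrot(D,th);e=D.apply([np.cos(th),np.sin(th),0]);f=D.apply([-np.sin(th),np.cos(th),0])
    return C+u*e+v*f+z*N_-Rt.apply([0,0,L]),Rt
def where():
    """finger tip in dial frame: u,v (wing frame of tool), z, tool theta deg"""
    s=arm.sense();Rt=R.from_quat(s["orientation"]);t=D.inv().apply(s["tcp_pos"]+Rt.apply([0,0,.173])-C)
    x=D.inv().apply(Rt.apply([1,0,0]));th=np.arctan2(-x[1],-x[0])
    return t.round(4),np.degrees(th).round(2),(t[0]*np.cos(th)+t[1]*np.sin(th)).round(4),(-t[0]*np.sin(th)+t[1]*np.cos(th)).round(4),R.from_quat(s["orientation"]).inv().apply(s["contact_force"]).round(2)
```

Run:
```python
from h import *
s=arm.sense();th=np.radians(-134.9)
for z in(.045,.006):print(rel(s["tcp_pos"],s["orientation"],*pose(th,.025,-.026,z)))
```

```text
[-0.0269 -0.029   0.0617  0.0038  0.0031 -0.0715]
[-0.0268 -0.0292  0.1007  0.0038  0.0031 -0.0715]
```

>>> {"method": "inch_along", "body": {
  "motion": [
    {"finger_gap": 0,"xyz": [-0.027,-0.029,0.03],"turn_vec": [0.004,0.003,-0.0715]},
    {"finger_gap": 0,"xyz": [-0.027,-0.029,0.062],"turn_vec": [0.004,0.003,-0.0715]},
    {"finger_gap": 0,"xyz": [-0.027,-0.029,0.08],"turn_vec": [0.004,0.003,-0.0715]},
    {"finger_gap": 0,"xyz": [-0.027,-0.029,0.09],"turn_vec": [0.004,0.003,-0.0715]},
    {"finger_gap": 0,"xyz": [-0.027,-0.029,0.097],"turn_vec": [0.004,0.003,-0.0715]},
    {"finger_gap": 0,"xyz": [-0.027,-0.029,0.1],"turn_vec": [0.004,0.003,-0.0715]},
    {"finger_gap": 0,"xyz": [-0.027,-0.029,0.1],"turn_vec": [0.004,0.003,-0.0715]}
  ]
}}

```text
time: 2.75
tcp_pos: [0.4896, 0.093, 0.2405]
orientation: [0.873, 0.482, 0.067, 0.019]
contact_force: [1.0, 0.6, 0.2]
width: 0.0001
grasp_force: 0.0
```

Run:
```python
from h import *
print(where()); cv2.imwrite("pics/w2.png",arm.capture("wrist"))
```

```text
(array([-0.0355,  0.0014,  0.0066]), np.float64(-134.83), np.float64(0.024), np.float64(-0.0262), array([ 1.08,  0.56, -0.08]))
```

View pics/w2.png

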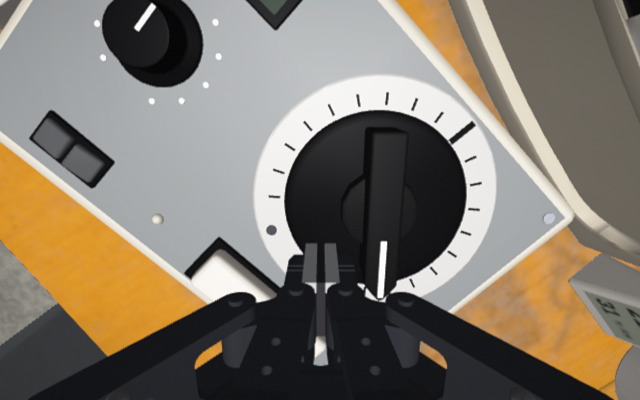

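The finger stands beside the wing, tip at (322,245) and wing at x 367–405, clear of the skirt with no contact. I'll move in until contact, to v ≈ -13.5.

>>> {"method": "inch_along", "body": {
  "motion": [
    {"finger_gap": 0,"xyz": [0,0.003,0]},
    {"finger_gap": 0,"xyz": [0,0.006,0]},
    {"finger_gap": 0,"xyz": [0,0.008,0]},
    {"finger_gap": 0,"xyz": [0,0.010,0]},
    {"finger_gap": 0,"xyz": [0,0.011,0]},
    {"finger_gap": 0,"xyz": [0,0.012,0]},
    {"finger_gap": 0,"xyz": [0,0.012,0]}
  ]
}}

```text
time: 3.5
tcp_pos: [0.4995, 0.0864, 0.2413]
orientation: [0.873, 0.482, 0.066, 0.019]
contact_force: [-4.3, -1.6, 1.2]
width: 0.0003
grasp_force: 1.9
```

Add to h.py:
```python
def dial(tag):
    s=arm.sense();c=arm.camera_info("wrist");im=arm.capture("wrist");cv2.imwrite(f"pics/{tag}.png",im)
    g=im.min(2).astype(int);ys,xs=np.nonzero(np.ones(g.shape));px=np.c_[xs,ys];gg=g[ys,xs]
    q=D.inv().apply(cast(c,px,C+.022*N_,N_)-C)[:,:2];r=np.hypot(*q.T)
    m=np.zeros(g.shape,np.uint8);k=(r<.034)&(gg>140);m[ys[k],xs[k]]=1
    n,lab,st,_=cv2.connectedComponentsWithStats(m)
    Q=q.reshape(*g.shape,2)
    for i in range(1,n):
        if st[i,4]<25: continue
        v=Q[lab==i];l=cv2.fitLine(v.astype(np.float32),2,0,.01,.01).ravel()
        a=np.arctan2(l[1],l[0]);mu=v.mean(0)
        if mu@l[:2]<0:a+=np.pi
        wid=np.abs((v-mu)@[-l[1],l[0]]).max()
        print("white",st[i].tolist(),"dir",np.degrees(a).round(2),"polar",np.degrees(np.arctan2(mu[1],mu[0])).round(2),"r",np.hypot(*mu).round(4),"hw",wid.round(4))
    q=D.inv().apply(cast(c,px,C-.005*N_,N_)-C)[:,:2];r=np.hypot(*q.T);a=np.degrees(np.arctan2(q[:,1],q[:,0]))
    k=(r>.051)&(r<.055)&(abs(a+4.7)<6.5)&(gg<150);
    if k.any(): print("target",a[k].mean().round(2),k.sum())
    print(where())
```

```bash
python3 -c "
from h import *
dial('w3')"
```

```text
white [386, 206, 56, 84, 752] dir 192.07 polar -78.24 r 0.0303 hw 0.0057
white [359, 239, 24, 54, 363] dir 244.3 polar -115.69 r 0.0208 hw 0.0013
white [278, 252, 10, 15, 38] dir 77.57 polar 165.36 r 0.0334 hw 0.0007
white [307, 282, 9, 6, 35] dir 107.25 polar -166.4 r 0.0331 hw 0.0012
white [325, 282, 10, 10, 49] dir 189.12 polar -155.17 r 0.0306 hw 0.0015
white [362, 288, 11, 8, 30] dir -76.34 polar -124.47 r 0.0327 hw 0.0015
target -4.17 59
(array([-0.0275, -0.0071,  0.0062]), np.float64(-134.83), np.float64(0.0244), np.float64(-0.0145), array([-2.76, -3.06, -1.31]))
```

The finger's broad side already touched and turned the dial to -115.7°. It turns easily with about 3–5 N. Now I'll sweep round the axis, computing rows for -135° to -60° with the tool easing flush to the wing.

Add to h.py:
```python
def plan(ths,vs,u=.0244,z=.006):
    s=arm.sense()
    for t,v in zip(ths,vs):print(rel(s["tcp_pos"],s["orientation"],*pose(np.radians(t),u,v,z)).round(4).tolist())
```

```bash
python3 -c "
from h import *
plan([-127,-119,-111,-103,-95,-87,-79,-71,-63,-63],[-.017,-.020]+[-.021]*8)"
```

```text
[-0.0022, 0.0008, 0.0002, -0.0014, 0.0006, -0.1367]
[-0.0046, 0.0017, 0.0002, -0.0014, 0.0005, -0.2763]
[-0.0065, 0.0049, 0.0002, -0.0015, 0.0004, -0.4159]
[-0.0075, 0.0093, 0.0002, -0.0015, 0.0003, -0.5555]
[-0.0079, 0.0138, 0.0002, -0.0015, 0.0002, -0.6952]
[-0.0076, 0.0183, 0.0002, -0.0016, 0.0001, -0.8348]
[-0.0068, 0.0227, 0.0002, -0.0016, 0.0, -0.9744]
[-0.0053, 0.0269, 0.0002, -0.0016, -0.0001, -1.114]
[-0.0033, 0.0309, 0.0001, -0.0016, -0.0002, -1.2537]
[-0.0033, 0.0309, 0.0001, -0.0016, -0.0002, -1.2537]
```

>>> {"method": "inch_along", "body": {
  "motion": [
    {"finger_gap": 0,"xyz": [-0.0022,0.0008,0],"turn_vec": [0,0,-0.137]},
    {"finger_gap": 0,"xyz": [-0.0046,0.0017,0],"turn_vec": [0,0,-0.276]},
    {"finger_gap": 0,"xyz": [-0.0065,0.0049,0],"turn_vec": [0,0,-0.416]},
    {"finger_gap": 0,"xyz": [-0.0075,0.0093,0],"turn_vec": [0,0,-0.556]},
    {"finger_gap": 0,"xyz": [-0.0079,0.0138,0],"turn_vec": [0,0,-0.695]},
    {"finger_gap": 0,"xyz": [-0.0076,0.0183,0],"turn_vec": [0,0,-0.835]},
    {"finger_gap": 0,"xyz": [-0.0068,0.0227,0],"turn_vec": [0,0,-0.974]},
    {"finger_gap": 0,"xyz": [-0.0053,0.0269,0],"turn_vec": [0,0,-1.114]},
    {"finger_gap": 0,"xyz": [-0.0033,0.0309,0],"turn_vec": [0,0,-1.254]},
    {"finger_gap": 0,"xyz": [-0.0033,0.0309,0],"turn_vec": [0,0,-1.254]}
  ]
}}

```text
time: 4.55
tcp_pos: [0.5242, 0.0672, 0.2442]
orientation: [0.424, 0.903, 0.043, 0.055]
contact_force: [0.0, 0.4, 0.5]
width: -0.0002
grasp_force: 0.0
```

```bash
python3 -c "
from h import *
dial('w4')
plan([-55,-47,-39,-31,-23,-20,-20],[-.021]*7)"
```

```text
white [441, 189, 20, 60, 413] dir 110.47 polar 22.99 r 0.0316 hw 0.0034
white [366, 240, 10, 56, 365] dir -63.41 polar -64.93 r 0.0207 hw 0.0014
white [375, 248, 74, 48, 1024] dir 63.84 polar -26.05 r 0.0295 hw 0.0045
white [326, 282, 9, 4, 25] dir 207.91 polar -95.12 r 0.0329 hw 0.0009
target -4.22 42
(array([-0.0073, -0.0312,  0.0063]), np.float64(-63.15), np.float64(0.0245), np.float64(-0.0206), array([ 0.05, -0.1 ,  0.49]))
[-0.0026, 0.0033, 0.0003, 0.0003, -0.0001, -0.1423]
[-0.0047, 0.0073, 0.0003, 0.0003, -0.0001, -0.2819]
[-0.0063, 0.0115, 0.0003, 0.0004, -0.0001, -0.4215]
[-0.0073, 0.0159, 0.0003, 0.0004, -0.0001, -0.5612]
[-0.0077, 0.0204, 0.0003, 0.0004, -0.0, -0.7008]
[-0.0076, 0.022, 0.0003, 0.0004, -0.0, -0.7531]
[-0.0076, 0.022, 0.0003, 0.0004, -0.0, -0.7531]
```

View pics/w4.png

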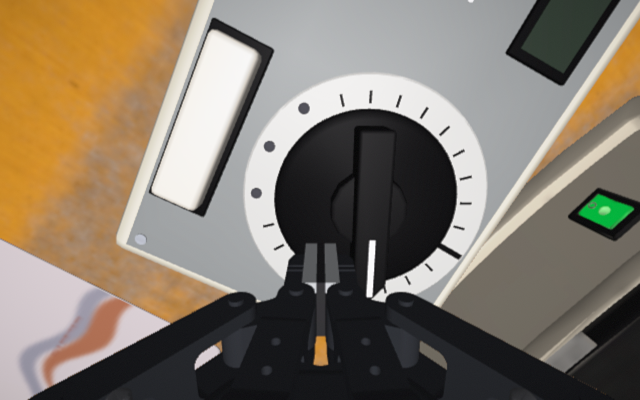

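The wing is flush with the finger. The white line runs (368,240)-(371,295), so the dial is at about -64°, and the long line is at (450,251). Continuing to -20°.

>>> {"method": "inch_along", "body": {
  "motion": [
    {"finger_gap": 0,"xyz": [-0.0026,0.0033,0],"turn_vec": [0,0,-0.142]},
    {"finger_gap": 0,"xyz": [-0.0047,0.0073,0],"turn_vec": [0,0,-0.282]},
    {"finger_gap": 0,"xyz": [-0.0063,0.0115,0],"turn_vec": [0,0,-0.4215]},
    {"finger_gap": 0,"xyz": [-0.0073,0.0159,0],"turn_vec": [0,0,-0.561]},
    {"finger_gap": 0,"xyz": [-0.0077,0.0204,0],"turn_vec": [0,0,-0.701]},
    {"finger_gap": 0,"xyz": [-0.0076,0.022,0],"turn_vec": [0,0,-0.753]},
    {"finger_gap": 0,"xyz": [-0.0076,0.022,0],"turn_vec": [0,0,-0.753]}
  ]
}}

```text
time: 5.3
tcp_pos: [0.5454, 0.0755, 0.2473]
orientation: [0.064, 0.995, 0.02, 0.067]
contact_force: [1.1, -1.0, -0.4]
width: 0.0001
grasp_force: 0.3
```

```bash
python3 -c "
from h import *
dial('w5')
plan([-14,-10,-8,-6,-5,-4.4],[-.021]*6)"
```

```text
white [390, 190, 73, 103, 1433] dir 126.46 polar 36.52 r 0.0281 hw 0.0098
white [366, 242, 10, 57, 362] dir -21.69 polar -23.91 r 0.0205 hw 0.0014
white [325, 282, 10, 5, 30] dir 259.52 polar -54.64 r 0.0327 hw 0.0011
white [373, 287, 15, 12, 86] dir -69.38 polar -13.33 r 0.0322 hw 0.0021
target -3.36 124
(array([ 0.0155, -0.0278,  0.0063]), np.float64(-20.09), np.float64(0.0241), np.float64(-0.0208), array([-0.24,  0.56, -0.2 ]))
[-0.0023, 0.0026, 0.0003, 0.0004, -0.0001, -0.1063]
[-0.0036, 0.0045, 0.0003, 0.0004, -0.0001, -0.1761]
[-0.0041, 0.0055, 0.0003, 0.0004, -0.0001, -0.211]
[-0.0046, 0.0064, 0.0003, 0.0004, -0.0001, -0.2459]
[-0.0049, 0.007, 0.0003, 0.0004, -0.0001, -0.2634]
[-0.005, 0.0073, 0.0003, 0.0004, -0.0001, -0.2738]
```

```bash
python3 -c "
import cv2
im=cv2.imread('pics/w5.png')[150:310,220:460];cv2.imwrite('pics/w5c.png',cv2.resize(im,None,fx=3.3,fy=3.3,interpolation=cv2.INTER_CUBIC))"
```

```text
(no output)
```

View pics/w5c.png

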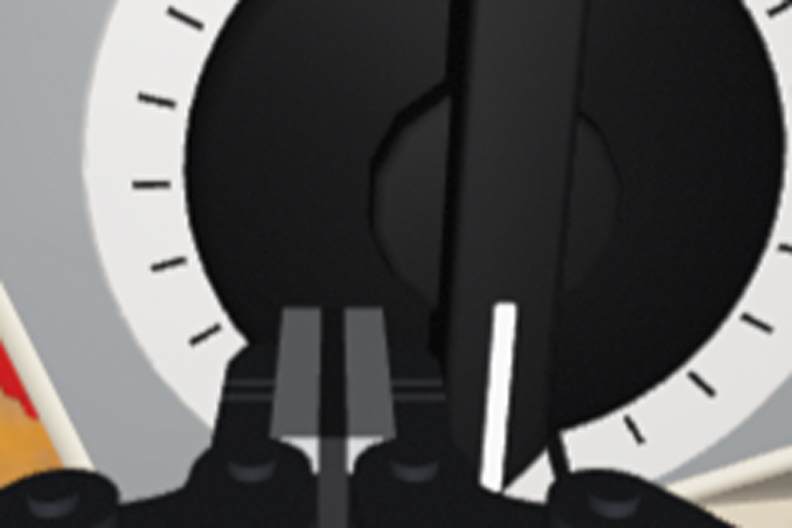

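The index line is still short of the long line, which is just visible at crop (557,455), about 17° ahead. I'll push to -10°, back off, rise, and measure with an unobstructed view before the final nudge.

>>> {"method": "inch_along", "body": {
  "motion": [
    {"finger_gap": 0,"xyz": [-0.0023,0.0026,0],"turn_vec": [0,0,-0.106]},
    {"finger_gap": 0,"xyz": [-0.0036,0.0045,0],"turn_vec": [0,0,-0.176]},
    {"finger_gap": 0,"xyz": [-0.0036,0.0045,0],"turn_vec": [0,0,-0.176]},
    {"finger_gap": 0,"xyz": [-0.0056,-0.0035,0],"turn_vec": [0,0,-0.176]},
    {"finger_gap": 0,"xyz": [-0.0056,-0.0035,-0.04],"turn_vec": [0,0,-0.176]},
    {"finger_gap": 0,"xyz": [-0.0056,-0.0035,-0.08],"turn_vec": [0,0,-0.176]},
    {"finger_gap": 0,"xyz": [-0.0356,-0.0035,-0.10],"turn_vec": [0,0,-0.176]},
    {"finger_gap": 0,"xyz": [-0.0756,0.0065,-0.10],"turn_vec": [0,0,-0.176]},
    {"finger_gap": 0,"xyz": [-0.0756,0.0065,-0.10],"turn_vec": [0,0,-0.176]}
  ]
}}

```text
time: 6.25
tcp_pos: [0.6095, 0.0687, 0.3572]
orientation: [-0.023, 0.997, 0.014, 0.07]
contact_force: [-0.4, -0.4, -1.2]
width: 0.0001
grasp_force: 0.0
```

```bash
python3 -c "
from h import *
c=arm.camera_info('wrist');print(proj(c,C),where())
dial('w6')
im=cv2.imread('pics/w6.png');x,y=map(int,proj(c,C));b=im[max(0,y-90):y+90,max(0,x-110):x+110];print(x,y,b.shape)
cv2.imwrite('pics/w6c.png',cv2.resize(b,None,fx=3.3,fy=3.3,interpolation=cv2.INTER_CUBIC))"
```

```text
[369.10458705  57.23821575] (array([ 0.0917, -0.0485,  0.1066]), np.float64(-9.98), np.float64(0.0987), np.float64(-0.0319), array([ 0.61, -0.36,  1.07]))
white [367, 67, 8, 44, 200] dir -11.99 polar -13.6 r 0.0207 hw 0.0015
target -4.17 20
(array([ 0.0896, -0.0481,  0.1057]), np.float64(-9.94), np.float64(0.0966), np.float64(-0.0319), array([-0.41,  0.5 ,  0.12]))
369 57 (147, 220, 3)
```

View pics/w6c.png

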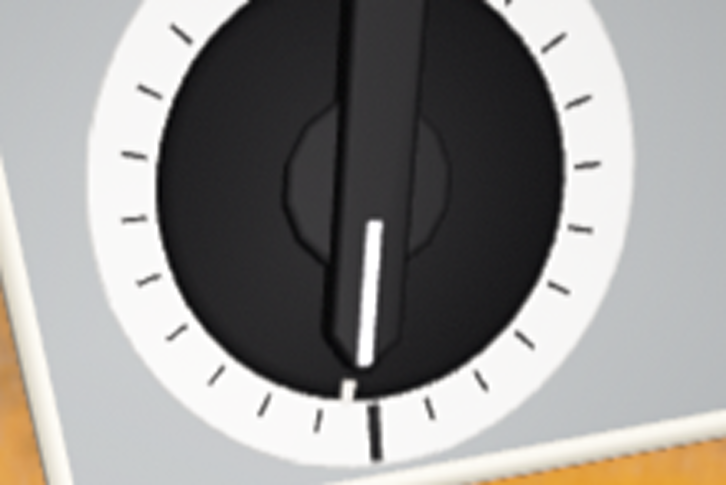

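The index mark on the rim is clearly visible at crop (348,388), with the long line at crop (375,405)–(377,460), about 7° ahead anticlockwise. Computing it with the ring's centre refitted in this image.

Add to h.py:
```python
def gap(tag,mask_r=(.040,.0445)):
    """refit centre from ring in this image; index mark & long line angles from blobs"""
    c=arm.camera_info("wrist");im=arm.capture("wrist");cv2.imwrite(f"pics/{tag}.png",im);g=im.min(2).astype(int)
    seed=proj(c,C+D.apply([0,.0495,-.005]))
    off,r,res,n=ringfit(im,c,C,D,seed);C2=C+D.apply([*off,0]);print("ring",off.round(4),r.round(4),res.round(5),n)
    ys,xs=np.nonzero(np.ones(g.shape));px=np.c_[xs,ys];gg=g[ys,xs]
    def pol(z):
        q=D.inv().apply(cast(c,px,C2+z*N_,N_)-C2)[:,:2];return np.hypot(*q.T),np.degrees(np.arctan2(q[:,1],q[:,0]))
    r,a=pol(-.005);k=(r>.046)&(r<.0555)&(abs(a+4.5)<5.5);w=np.clip(190-gg,0,170)[k]
    t=(a[k]*w).sum()/w.sum()
    for z in(-.003,-.005):
        r,a=pol(z);k=(r>.0385)&(r<.0415)&(abs(a+6)<15);w=np.clip(gg-70,0,200)[k]
        print("z",z,"index",((a[k]*w).sum()/w.sum()).round(2),w.sum(),"target",t.round(2))
    return im
```

```bash
python3 -c "
from h import *
gap('w7')"
```

```text
ring [ 0.0001 -0.0006] 0.0572 0.00073 98
z -0.003 index -11.49 2395 target -3.64
z -0.005 index -11.09 2816 target -3.64
```

```bash
python3 -c "
from h import *
s=arm.sense()
for t,v,z in[(-10,-.030,.08),(-10,-.030,.006),(-6,-.024,.006),(-4,-.021,.006),(-3,-.021,.006),(-2.4,-.021,.006)]:
    print(rel(s['tcp_pos'],s['orientation'],*pose(np.radians(t),.0244,v,z)).tolist())"
```

```text
[0.0713, 0.0019, 0.0255, 0.0004, -0.0017, 0.0016]
[0.0711, 0.0019, 0.0995, 0.0004, -0.0017, 0.0016]
[0.0695, 0.0096, 0.0995, 0.0005, -0.0017, -0.0682]
[0.0691, 0.0135, 0.0995, 0.0005, -0.0017, -0.1031]
[0.0688, 0.014, 0.0995, 0.0005, -0.0017, -0.1205]
[0.0686, 0.0143, 0.0995, 0.0006, -0.0017, -0.131]
```

>>> {"method": "inch_along", "body": {
  "motion": [
    {"finger_gap": 0,"xyz": [0.035,0.001,0.01]},
    {"finger_gap": 0,"xyz": [0.071,0.002,0.0255]},
    {"finger_gap": 0,"xyz": [0.071,0.002,0.06]},
    {"finger_gap": 0,"xyz": [0.071,0.002,0.09]},
    {"finger_gap": 0,"xyz": [0.071,0.002,0.099]},
    {"finger_gap": 0,"xyz": [0.0695,0.0096,0.0995],"turn_vec": [0,0,-0.068]},
    {"finger_gap": 0,"xyz": [0.0691,0.0132,0.0995],"turn_vec": [0,0,-0.1]},
    {"finger_gap": 0,"xyz": [0.0688,0.014,0.0995],"turn_vec": [0,0,-0.1205]},
    {"finger_gap": 0,"xyz": [0.0686,0.0143,0.0995],"turn_vec": [0,0,-0.131]},
    {"finger_gap": 0,"xyz": [0.0686,0.0143,0.0995],"turn_vec": [0,0,-0.131]}
  ]
}}

```text
time: 7.35
tcp_pos: [0.5517, 0.0831, 0.2493]
orientation: [-0.09, 0.994, 0.009, 0.069]
contact_force: [0.2, -1.5, 0.7]
width: -0.0002
grasp_force: 0.6
```

```bash
python3 -c "
from h import *
print(where())"
```

```text
(array([ 0.0236, -0.0218,  0.0072]), np.float64(-2.27), np.float64(0.0245), np.float64(-0.0209), array([-0.04, -1.49, -0.72]))
```

>>> {"method": "inch_along", "body": {
  "motion": [
    {"finger_gap": 0,"xyz": [0,-0.004,0]},
    {"finger_gap": 0,"xyz": [0,-0.009,0]},
    {"finger_gap": 0,"xyz": [0,-0.009,-0.03]},
    {"finger_gap": 0,"xyz": [0,-0.009,-0.07]},
    {"finger_gap": 0,"xyz": [-0.04,-0.009,-0.095]},
    {"finger_gap": 0,"xyz": [-0.07,0,-0.1]},
    {"finger_gap": 0,"xyz": [-0.07,0,-0.1]},
    {"finger_gap": 0,"xyz": [-0.07,0,-0.1]}
  ]
}}

```text
time: 8.15
tcp_pos: [0.6064, 0.0924, 0.357]
orientation: [-0.09, 0.994, 0.009, 0.068]
contact_force: [0.3, -0.4, 0.1]
width: 0.0003
grasp_force: 0.0
```

```bash
python3 -c "
from h import *
gap('w8');print(where())"
```

```text
ring [0.0006 0.0004] 0.0562 0.00085 52
z -0.003 index -5.27 2338 target -4.78
z -0.005 index -5.29 2286 target -4.78
(array([ 0.0928, -0.0247,  0.1059]), np.float64(-2.26), np.float64(0.0937), np.float64(-0.021), array([-0.53,  0.14,  0.26]))
```

```bash
python3 -c "
from h import *
im=cv2.imread('pics/w8.png');c=arm.camera_info('wrist');x,y=map(int,proj(c,C));print(x,y)
b=im[max(0,y-20):y+85,x-60:x+60];print(b.shape);cv2.imwrite('pics/w8c.png',cv2.resize(b,None,fx=5,fy=5,interpolation=cv2.INTER_CUBIC))"
```

```text
352 66
(105, 120, 3)
```

View pics/w8c.png

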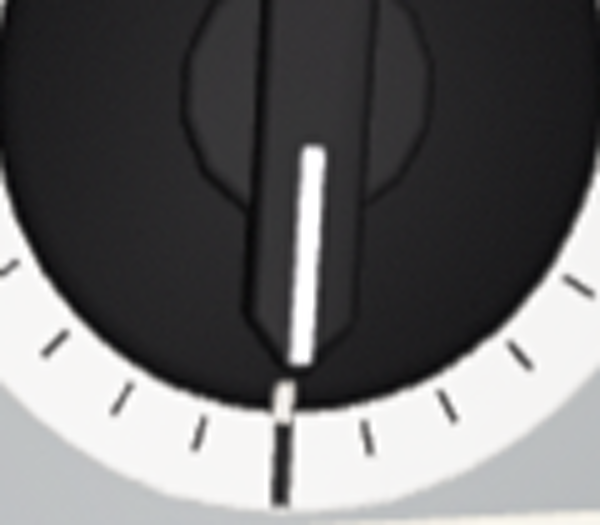

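The index mark at crop (284,400) now meets the long line at crop (283,425–505), within about 0.5°, and the finger is off the dial. Next I'll move over the tone bar at (-80, 0) in the dial frame.

```bash
python3 -c "
from h import *
s=arm.sense();th=np.radians(-2.3)
for z in(.08,.012,.004,-.002):
    Rt=toolrot(D,th);p=C+D.apply([-.080,0,z])-Rt.apply([0,0,.173]);print(rel(s['tcp_pos'],s['orientation'],p,Rt).tolist())"
```

```text
[0.1739, 0.018, 0.0263, 0.0006, -0.002, 0.0007]
[0.1738, 0.0179, 0.0943, 0.0006, -0.002, 0.0007]
[0.1738, 0.0179, 0.1023, 0.0006, -0.002, 0.0007]
[0.1737, 0.0179, 0.1083, 0.0006, -0.002, 0.0007]
```

>>> {"method": "inch_along", "body": {
  "motion": [
    {"finger_gap": 0,"xyz": [0.045,0.005,0]},
    {"finger_gap": 0,"xyz": [0.09,0.009,0]},
    {"finger_gap": 0,"xyz": [0.135,0.014,0]},
    {"finger_gap": 0,"xyz": [0.174,0.018,0]},
    {"finger_gap": 0,"xyz": [0.174,0.018,0.03]},
    {"finger_gap": 0,"xyz": [0.174,0.018,0.07]},
    {"finger_gap": 0,"xyz": [0.174,0.018,0.09]},
    {"finger_gap": 0,"xyz": [0.174,0.018,0.096]},
    {"finger_gap": 0,"xyz": [0.174,0.018,0.096]}
  ]
}}

```text
time: 9.1
tcp_pos: [0.4463, 0.0821, 0.2382]
orientation: [-0.09, 0.994, 0.009, 0.068]
contact_force: [0.3, 1.0, 1.2]
width: 0.0002
grasp_force: 0.0
```

```bash
python3 -c "
from h import *
print(where());cv2.imwrite('pics/top9.png',arm.capture('top'))"
```

```text
(array([-0.0804,  0.0003,  0.0105]), np.float64(-2.26), np.float64(-0.0804), np.float64(-0.0029), array([-0.61,  0.95, -1.08]))
```

>>> {"method": "inch_along", "body": {
  "motion": [
    {"finger_gap": 0,"xyz": [0,0,0.003]},
    {"finger_gap": 0,"xyz": [0,0,0.006]},
    {"finger_gap": 0,"xyz": [0,0,0.008]},
    {"finger_gap": 0,"xyz": [0,0,0.008]}
  ]
}}

```text
time: 9.55
tcp_pos: [0.4478, 0.0826, 0.2307]
orientation: [-0.09, 0.993, 0.009, 0.069]
contact_force: [-0.3, -1.3, 2.1]
width: -0.0001
grasp_force: 0.9
```

```bash
python3 -c "
from h import *
print(where())"
```

```text
(array([-0.0795,  0.0004,  0.0029]), np.float64(-2.24), np.float64(-0.0795), np.float64(-0.0027), array([ 0.22, -1.24, -2.16]))
```

>>> {"method": "inch_along", "body": {
  "motion": [
    {"finger_gap": 0,"xyz": [0,0,0.002]},
    {"finger_gap": 0,"xyz": [0,0,0.004]},
    {"finger_gap": 0,"xyz": [0,0,0.006]},
    {"finger_gap": 0,"xyz": [0,0,0.006]}
  ]
}}

```text
time: 9.95
tcp_pos: [0.4487, 0.0828, 0.2251]
orientation: [-0.09, 0.993, 0.009, 0.069]
contact_force: [-4.3, -0.2, 11.3]
width: -0.0001
grasp_force: 5.6
```

```bash
python3 -c "
from h import *
print(where())"
```

```text
(array([-0.0794,  0.0004, -0.0028]), np.float64(-2.24), np.float64(-0.0794), np.float64(-0.0027), array([  2.64,   0.61, -11.81]))
```

Force is 11.8 N, above the 6 N spring end, after about 6 mm of travel, so the bar has bottomed. I'll add a small margin and confirm the dial in numbers from the wrist camera.

>>> {"method": "inch_along", "body": {
  "motion": [
    {"finger_gap": 0,"xyz": [0,0,0.0007]},
    {"finger_gap": 0,"xyz": [0,0,0.0007]},
    {"finger_gap": 0,"xyz": [0,0,0.0007]}
  ]
}}

```text
time: 10.25
tcp_pos: [0.4487, 0.0828, 0.2249]
orientation: [-0.09, 0.993, 0.009, 0.069]
contact_force: [-10.1, -1.6, 22.1]
width: 0.0
grasp_force: 11.5
```

```bash
python3 -c "
from h import *
print(where())
a=cv2.imread('pics/top0.png').astype(int);b=arm.capture('top').astype(int)
ct=arm.camera_info('top')
for n,P in(('dialidx',C+D.apply([.048,-.004,-.005])),('knob',[.509,.213,.075])):
    x,y=proj(ct,P).astype(int);print(n,x,y,abs(a-b)[y-4:y+5,x-4:x+5].mean().round(1),b[y-4:y+5,x-4:x+5].min(2).tolist() if n=='dialidx' else '')
print(where())"
```

```text
(array([-0.0794,  0.0004, -0.003 ]), np.float64(-2.24), np.float64(-0.0793), np.float64(-0.0027), array([  7.02,   0.37, -23.32]))
dialidx 322 182 3.6 [[198, 224, 232, 232, 222, 222, 212, 210, 198], [220, 222, 220, 214, 207, 210, 198, 192, 194], [205, 218, 221, 192, 178, 229, 229, 227, 228], [225, 233, 233, 167, 144, 240, 238, 236, 235], [236, 237, 237, 182, 121, 242, 240, 236, 221], [234, 239, 241, 227, 124, 244, 245, 237, 191], [211, 241, 247, 242, 142, 211, 196, 186, 157], [196, 192, 194, 164, 112, 146, 98, 91, 93], [159, 99, 92, 58, 62, 97, 45, 32, 38]]
knob 287 213 0.9 
(array([-0.0794,  0.0004, -0.003 ]), np.float64(-2.23), np.float64(-0.0793), np.float64(-0.0027), array([  7.26,  -0.18, -22.24]))
```

The bar is hard against its stop: 0.2 mm more gave 23 N. I'll ease back to about 12 N and hand in.

>>> {"method": "inch_along", "body": {
  "motion": [
    {"finger_gap": 0,"xyz": [0,0,-0.0006]},
    {"finger_gap": 0,"xyz": [0,0,-0.0006]},
    {"finger_gap": 0,"xyz": [0,0,-0.0006]}
  ]
}}

```text
time: 10.6
tcp_pos: [0.4487, 0.0828, 0.225]
orientation: [-0.09, 0.993, 0.009, 0.069]
contact_force: [-4.6, -1.4, 12.0]
width: 0.0004
grasp_force: 6.6
```

```bash
python3 -c "
from h import *
w=where();print(w)
if w[4][2]<-9: print(arm.hand_in())"
```

```text
(array([-0.0794,  0.0004, -0.0029]), np.float64(-2.24), np.float64(-0.0794), np.float64(-0.0027), array([  3.07,  -0.45, -12.55]))
the job is handed in; nothing more can be done
None
```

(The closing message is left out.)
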